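# Shift a roller mixer into third through its H-gate

### The job

Set the roller mixer to third gear: by pushing its red-knobbed lever with closed fingers, bring it out of the left-hand slot to the cross channel, push it across to the right, then push it forward (away from the front of the mixer) fully home into the far right slot marked with three dots, and let go of it. Only push the knob: do not take it between the fingers, do not force the lever against the gate, and leave the bottle, flask, pen, rack and cap where they are.

Things in the scene. Friction and masses are not known exactly. Their poses are not given: they have to be found in the camera images.
- mixer: bench-top roller mixer: white box fixed to the bench, 252 mm deep (x from -72 to +180 mm), 180 mm wide, 75 mm high. Origin: on the bench directly below the gear lever's pivot. x points forward, from the lever end to the rollers (away from the robot at yaw 0), y to the left, z up; its yaw is within 0.35 rad of 0
- gate_centre (a point): centre of the top face, 79 mm above the bench, of the blue gate plate (104 x 104 mm) on the mixer. Its H-shaped opening: two 16 mm wide slots along x, centred 18 mm left and right of here, joined midway by a 16 mm wide cross channel along y. Two 20 mm wide round-ended tongues separate the slots. White dots number the slot ends: 1 far left, 2 near left, 3 far right, 4 near right
- roller_tube (a point): middle of the purple-capped tube on the two black rollers behind the gate; tube, rollers and grey bearing blocks (x from 90 to 170 mm of the mixer's frame) are fixed, and reach at most 128 mm above the bench
- lever_knob (a point): centre of the red ball knob, 36 mm in diameter, on top of the gear lever (10 mm steel stick through the gate, black 18 mm collar under the ball). The lever tilts about a pivot 12 mm above the bench; the ball's centre is 140 mm from the pivot: 152 mm above the bench when upright, 139 mm when tilted fully into a slot end
- gear_lever: the gear lever itself (stick, collar and ball). Origin: at its pivot, 12 mm above the bench and straight above the mixer's origin; z runs up along the stick to the ball
- neutral_centre (a point): fixed point of the mixer where the ball's centre is when the lever stands upright, in the middle of the cross channel (152 mm above the bench). Axes as the mixer's
- slot3_home (a point): fixed point of the mixer where the ball's centre is when the lever is fully home in the third slot (far right, three dots): 47 mm forward and 35 mm right of neutral_centre. Axes as the mixer's
- shift_across (a joint): sideways tilt of the gear lever in rad: -0.27 in the left slot, +0.27 in the right slot (the stops; 0.1 rad is about 14 mm at the ball). It can pass 0 only when the lever is in the cross channel (shift_fore within about 0.05 of 0 is surely free). Stays where it is left; friction of about 1.6 N at the ball
- shift_fore (a joint): forward tilt of the gear lever in rad: 0 in the cross channel, +0.34 fully forward (far end of a slot, its stop), -0.34 fully back (near end). It can leave 0 only in the left or the right slot. The lever starts anywhere along the left slot. Stays where it is left; friction of about 1.6 N at the ball
- bottle_bluestop: small clear reagent bottle with a blue stopper, 48 x 48 x 98 mm, standing loose to the left of the mixer; a bystander. Origin: centre of its underside
- flask_250: clear conical flask, 71 x 71 x 92 mm, standing loose to the right of the mixer; a bystander. Origin: centre of its underside
- marker_red: red marker pen, 18 x 136 x 20 mm, lying loose on the bench in front of the mixer; a bystander. Origin: centre of its underside
- tube_rack: orange tube rack, 116 x 176 x 58 mm, empty, standing loose on the bench well to the left; a bystander. Origin: centre of its underside
- cap_orange: small orange screw cap, 21 x 21 x 10 mm, lying loose on the bench to the right of the mixer; a bystander. Origin: centre of its underside

How it is judged (in metres and radians):
On the way:
1. the lever has been pushed across the cross channel to the right-hand side (shift_across above 0.15) and is not yet in a slot end (shift_fore between -0.2 and 0.2) (value of joint shift_across above 0.15 rad and value of joint shift_fore between -0.2 and 0.2 rad).
At the end, for the whole second after the job is handed in: the lever rests in the third slot (far right): shift_across above 0.18, shift_fore above 0.28, the ball within 14 mm of slot3_home, the lever at rest, and every loose bystander within 25 mm of where it stood (value of joint shift_across above 0.18 rad and value of joint shift_fore above 0.28 rad and distance between lever_knob and slot3_home below 0.014 m and velocity of joint shift_fore between -0.05 and 0.05 rad/s and not (distance of bottle_bluestop from where it was at the start of the episode above 0.025 m) and not (distance of flask_250 from where it was at the start of the episode above 0.025 m) and not (distance of marker_red from where it was at the start of the episode above 0.025 m) and not (distance of tube_rack from where it was at the start of the episode above 0.025 m) and not (distance of cap_orange from where it was at the start of the episode above 0.025 m)); the robot touches nothing.
It fails at once if the knob is taken between the fingers (the point between the finger pads comes within 18 mm of the ball's centre) (distance between the grasp point and lever_knob below 0.018 m).
It fails at once if the lever is forced (more than 60 N between fingers and lever) (contact force between the fingers and gear_lever above 60 N).
It fails at once if the lever is forced through a tongue of the gate instead of passing along its channels (value of joint shift_across between -0.1 and 0.1 rad and (value of joint shift_fore above 0.2 rad or value of joint shift_fore below -0.2 rad)).
It fails at once if a loose bystander is moved by more than 25 mm, carried or lifted (distance of any of bottle_bluestop, flask_250, marker_red, tube_rack, cap_orange from where it was at the start of the episode above 0.025 m).
It also fails if it takes over 48 s, if anything falls off the work surface, if the arm or the gripper's body presses on something with over 40 N, if the wrist force passes 120 N, or if a joint passes its speed limit or range.

### The arm

A 6-joint arm with a two-finger parallel gripper is mounted at the origin on a cart in front of the work surface, level with it; the furniture and walls round the work are solid. World frame = base frame: x ahead of the robot, y to its left, z up, the work surface at z = 0. Lengths are in m, angles in degrees, forces in N, time in s.
With the tool pointing down it reaches from about 0.275 to 1 m from the base axis. Payload 8.4 kg.
Tool frame: the origin (TCP) lies at the very end of the fingers, on their centre line; the grasp point (between the pads) lies r.pinch_z behind it (r.pinch_z is the distance from the TCP to the grasp point, in m); z points along the fingers, y is the line along which they close (so a half turn about z gives the same grasp; the last joint's range is limited). The gripper opens to 85 mm and grips with 20 to 120 N. Pads are 22 mm wide; open, the fingers measure 114 mm over their backs; the gripper's body (76 mm by 85 mm) begins 54 mm behind the grasp point. The pads swing forward as they close: fully open they stand 13 mm farther back than shut.
Start: joints at [72.571, 20.225, 93.587, -0, 66.188, -0.138], TCP at [0.186, 0.597, 0.231] pointing down, gripper open.
Joint ranges: [-150.9, 150.9], [-52.94, 120.26], [3.33, 152.33], [-74.26, 254.26], [0, 154.13], [-172.89, 172.89]. Speed limits (degrees/s): [127.2, 127.2, 159.86, 180, 180, 180].

### API

Orientations are given as a 3x3 rotation matrix whose columns are the frame's x, y, z axes.
In Python, from rig import r gives the robot as it stands. The module is installed in compiled form; this text tells all that it offers.
- The arm moves only by the tool carry_out, never from a script. Its argument "targets" is a list of rows, each a list of 7 numbers: the shift along the tool's x, y, z normalised to -1 to 1, where 1 is 200 mm, then the turn, a rotation vector about the tool's x, y, z normalised to -1 to 1, where 1 is 45 degrees, then the opening, from 0 (shut) to 1 (fully open). A call has exactly 5 rows; each row is the pose to reach, as a shift and turn from the pose commanded when the call began, along the tool's axes at that moment; what a row does not reach only later rows make up. A row lasts 1/10 s, in which the tool goes at most 50 mm and 8.59 degrees, less where a joint would pass 70% of its speed; a pose out of reach is approached as far as the arm can. A call with a number of a shift or a turn outside -1 to 1 is refused whole. A call with a gripper value outside its range is refused whole. The fingers move at their own pace and stop on an object; the grip force is fixed at half the most. Time passes only in rows, so rows that repeat a pose let the fingers close, or fill a call up. It gives the time, the measured TCP pose, the force, the opening and the grip force at its end, in the units of the state.
- r.state(): the state, without advancing time (a new reading comes with each control period).
- r.grab_frame(name): name is "scene" or "top" or "wrist"; returns a dict with "pixels" (420x560x3 uint8, blue, green, red), "z_map" (420x560 float32, m along the optical axis (not along the pixel's ray), 0 where there is no reading), "fx", "fy", "cx", "cy" (pixels), "T" (4x4, takes a point from camera to world coordinates); the wrist camera has in their place "tool_from_camera" (4x4, takes a point from camera to tool coordinates, whose origin is the TCP and whose axes are the flange's). Camera axes: x right, y down, z forward; pixel columns grow to the right and rows downward; lengths in m; the calibration is good to about 2 mm. A picture is of the moment at which its call begins: read the wrist's pose just before it.
- r.sign_off(): hands the job in; it is judged then, once.
The state is a dict: "t": time; "joint_pos": joint angles; "joint_velocities": joint speeds; "joint_torque": joint torques, N m; "eef_pos": TCP position; "eef_rot": TCP orientation; "wrist_force": force on the tool from outside, world axes, zero at the start; "wrist_torque": the same for the moment, N m; "gripper_width": finger opening in m; "finger_force": force on a finger pad.
Only numpy, scipy, OpenCV 4.12 (cv2) and the standard library are available. Lean on these libraries where they do the work, as an engineer would, in place of code of your own. Each camera call takes 0.05 s, during which the arm holds its last target. There are 200 camera calls.

## Working session

There is one attempt and no reset: what is moved stays moved. The work goes in short steps, Python scripts to look and compute and a tool call to move; the robot and the scene stay as the last step left them, time stands still between calls to the robot, and variables do not carry over. Pictures are saved under pics/ and viewed, at most 10 in all, crops included, and the job is handed in when it is done.

Besides the shell and the picture viewer there is one more tool, called after "Request:" as name(argument=value, ...) on one line, values as JSON. carry_out: Moves the arm, as the interface text tells. Scaled input: -1 to 1 covers 200 mm each way for a shift and 45 degrees each way for a turn. Its arguments: {"type":"object","properties":{"targets":{"type":"array"}},"required":["targets"]}

```bash
mkdir -p pics; cat > h.py <<'E'
import numpy as np, cv2
from rig import r
def pts(f):
    z=f["z_map"]; v,u=np.indices(z.shape)
    p=np.stack([(u-f["cx"])/f["fx"]*z,(v-f["cy"])/f["fy"]*z,z],-1)
    return p@f["T"][:3,:3].T+f["T"][:3,3]
E
python3 - <<'E'
from h import *
s=r.state(); print(s["t"],s["eef_pos"],s["eef_rot"],r.pinch_z,s["wrist_force"])
for n in("top","scene"):
    f=r.grab_frame(n); cv2.imwrite(f"pics/{n}1.png",f["pixels"]); np.save(n+".npy",f,allow_pickle=True)
    P=pts(f); h=cv2.cvtColor(f["pixels"],cv2.COLOR_BGR2HSV)
    m={"red":((h[...,0]<6)|(h[...,0]>174))&(h[...,1]>150)&(h[...,2]>60),"blue":(h[...,0]>95)&(h[...,0]<125)&(h[...,1]>120)}
    print(n,f["T"].round(3).tolist(),f["fx"])
    for k,a in m.items():
        c,l,st,ce=cv2.connectedComponentsWithStats(a.astype(np.uint8))
        for i in range(1,c):
            if st[i,4]>40:
                q=P[(l==i)&(f["z_map"]>0)]; print(k,st[i],ce[i].round(1),np.median(q,0).round(4),q.min(0).round(3),q.max(0).round(3))
E
```

```text
0.0 [0.18562108 0.59632117 0.23058383] [[-9.54810447e-01  2.97215122e-01 -4.26230782e-04]
 [ 2.97215426e-01  9.54809608e-01 -1.26596259e-03]
 [ 3.07060212e-05 -1.33543667e-03 -9.99999108e-01]] 0.0187 [-0.83327342  0.51257402  0.37771838]
top [[-0.026, -0.983, 0.184, 0.346], [-0.999, 0.029, 0.016, -0.006], [-0.021, -0.184, -0.983, 1.219], [0.0, 0.0, 0.0, 1.0]] 408.00216446397826
red [398  71   7  10  66] [401.   75.4] [ 0.9008 -0.3346  0.1892] [ 0.838 -0.37   0.107] [ 0.961 -0.311  0.293]
red [ 59 185  23  13 129] [ 73.4 191.2] [0.6485 0.6269 0.0245] [0.633 0.613 0.   ] [0.67  0.674 0.032]
red [ 28 195  33   6  88] [ 44. 198.] [0.6303 0.7209 0.0191] [0.626 0.67  0.002] [0.638 0.777 0.035]
red [314 221  12  12 114] [319.3 226.6] [ 0.4984 -0.0989  0.1561] [ 0.485 -0.121  0.015] [ 0.536 -0.085  0.163]
red [318 268  16   9  78] [325.  272.6] [ 0.3828 -0.1219  0.0157] [ 0.373 -0.147 -0.   ] [ 0.397 -0.102  0.022]
blue [ 298    0   75   40 1687] [334.6  23.2] [ 0.895  -0.1283  0.4354] [ 0.887 -0.2    0.385] [ 0.956 -0.051  0.486]
blue [ 38  32  21  25 129] [48.1 41.4] [0.9939 0.5968 0.2561]
[... 1460 characters left out ...]
0.54  0.3   0.059]
red [300 208  15  14 105] [306.4 213. ] [ 0.4958 -0.1014  0.1563] [ 0.481 -0.117  0.142] [ 0.509 -0.089  0.161]
red [270 288  17  21 170] [278.3 298.1] [ 0.3803 -0.1248  0.0146] [ 0.37  -0.146 -0.002] [ 0.398 -0.101  0.021]
blue [ 404    0   84   47 2955] [446.   18.8] [ 0.8956 -0.147   0.4286] [ 0.885 -0.201  0.385] [ 0.984 -0.057  0.479]
blue [ 102   63   74   40 1474] [138.2  80.7] [0.6943 0.692  0.0826] [ 0.63   0.588 -0.004] [0.858 0.971 0.089]
blue [300 174  18  19 288] [307.9 182.8] [ 0.6309 -0.0108  0.0947] [ 0.616 -0.028 -0.005] [0.759 0.081 0.1  ]
blue [ 296  217   67   49 1151] [330.  240.6] [ 0.5232 -0.1461  0.0782] [ 0.466 -0.203  0.02 ] [ 0.585 -0.082  0.083]
```

View pics/top1.png

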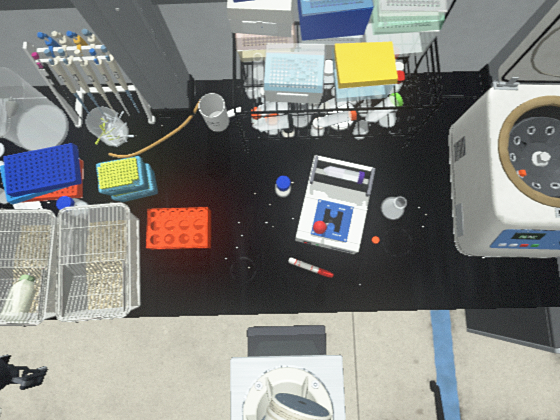

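View pics/scene1.png

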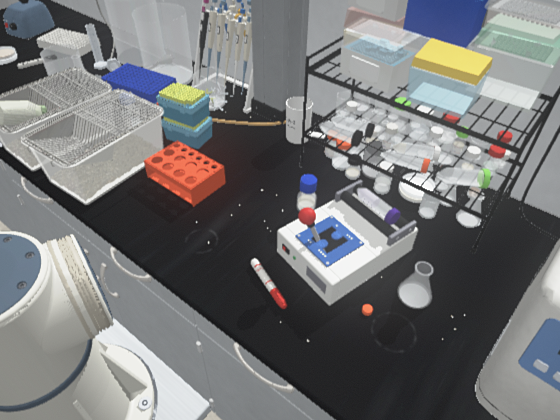

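The top view shows the mixer with its blue plate at about (332,219), turned slightly clockwise. The red ball is at (319,226), in the near left slot. The bottle is at (283,183), the flask at (393,207), the pen at (310,267) and the cap at (376,240). The scene view agrees, with the ball at (306,214).

```bash
python3 - <<'E'
from h import *
from scipy.optimize import least_squares
for n in("top","scene"):
    f=np.load(n+".npy",allow_pickle=True).item(); P=pts(f); h=cv2.cvtColor(f["pixels"],cv2.COLOR_BGR2HSV)
    R0=f["T"][:3,:3]; o=f["T"][:3,3]
    def cast(u,v,z):
        d=R0@np.array([(u-f["cx"])/f["fx"],(v-f["cy"])/f["fy"],1]); return (o+d*(z-o[2])/d[2])
    a=(h[...,0]>95)&(h[...,0]<125)&(h[...,1]>120)
    near=(abs(P[...,0]-.53)<.09)&(abs(P[...,1]+.145)<.09)
    a&=near
    c,l,st,ce=cv2.connectedComponentsWithStats(a.astype(np.uint8)); i=1+st[1:,4].argmax()
    v,u=np.nonzero(l==i)
    q=np.array([cast(x,y,.079)[:2] for x,y in zip(u,v)])
    (cx,cy),(w,hh),ang=cv2.minAreaRect((q*1000).astype(np.float32)); print(n,"plate",cx,cy,w,hh,ang)
    b=((h[...,0]<6)|(h[...,0]>174))&(h[...,1]>120)&near
    z=P[b]; z=z[(z[:,2]>.125)&(z[:,2]<.18)]
    s=least_squares(lambda c:np.linalg.norm(z-c,axis=1)-.018,z.mean(0)-[0,0,.01],loss="soft_l1",f_scale=.002)
    vb,ub=np.nonzero(b&(P[...,2]>.12)); (uu,vv),rad=cv2.minEnclosingCircle(np.stack([ub,vb],1).astype(np.float32))
    print("ball fit",s.x,len(z),"ray z.142",cast(uu,vv,.142),rad)
    # white box top
    wm=(abs(P[...,2]-.075)<.006)&(abs(P[...,0]-.56)<.2)&(abs(P[...,1]+.16)<.15)
    c,l,st,ce=cv2.connectedComponentsWithStats(wm.astype(np.uint8)); i=1+st[1:,4].argmax()
    print("box",cv2.minAreaRect((P[l==i][:,:2]*1000).astype(np.float32)))
    for nm,(m) in {"flask":(P[...,1]<-.24)&(P[...,1]>-.4)&(abs(P[...,0]-.53)<.12)&(P[...,2]>.02)}.items(): print(nm,np.median(P[m],0),P[m].max(0))
E
```

```text
top plate 527.5453491210938 -142.3858642578125 99.56609344482422 101.09693908691406 75.39704895019531
ball fit [ 0.50012907 -0.09917112  0.14206411] 120 ray z.142 [ 0.50012753 -0.10079588  0.142     ] 6.123262405395508
box ((547.81982421875, -146.22760009765625), (179.72084045410156, 185.15609741210938), 75.2563705444336)
flask [ 0.57560178 -0.31535619  0.06797873] [ 0.64998315 -0.24004272  0.10622054]
scene plate 526.8923950195312 -143.15907287597656 101.5147933959961 101.98322296142578 75.37874603271484
ball fit [ 0.4996811  -0.10053991  0.14162395] 220 ray z.142 [ 0.50016701 -0.09975329  0.142     ] 8.660565376281738
box ((578.400146484375, -156.35421752929688), (182.78457641601562, 252.0520477294922), 75.49424743652344)
flask [ 0.57172428 -0.31225048  0.0592135 ] [ 0.64998949 -0.24005374  0.1014082 ]
```

Request:
carry_out(targets=[[-0.15,-0.19,0,0,0,0,0],[-0.3,-0.38,0,0,0,0,0],[-0.46,-0.57,0,0,0,0,0],[-0.61,-0.76,0,0,0,0,0],[-0.76,-0.95,0,0,0,0,0]])

```text
t: 0.6
eef_pos: [0.2746, 0.3682, 0.231]
eef_rot: [[-0.955, 0.297, -0.0], [0.297, 0.955, -0.0], [-0.0, -0.0, -1.0]]
wrist_force: [1.1, 0.2, 0.5]
gripper_width: 0.0121
finger_force: 0.0
```

Request:
carry_out(targets=[[-0.15,-0.19,0,0,0,0,0],[-0.3,-0.38,0,0,0,0,0],[-0.46,-0.57,0,0,0,0,0],[-0.61,-0.76,0,0,0,0,0],[-0.76,-0.95,0,0,0,-0.06,0]])

```text
t: 1.1
eef_pos: [0.3632, 0.1417, 0.2313]
eef_rot: [[-0.968, 0.251, 0.0], [0.251, 0.968, 0.0], [-0.0, 0.0, -1.0]]
wrist_force: [0.7, 0.2, 0.6]
gripper_width: 0.0002
finger_force: 0.0
```

Request:
carry_out(targets=[[-0.14,-0.2,0,0,0,0,0],[-0.28,-0.4,0,0,0,0,0],[-0.42,-0.6,0,0,0,0,0],[-0.57,-0.8,0,0,0,0,0],[-0.71,-1.0,0,0,0,0,0]])

```text
t: 1.6
eef_pos: [0.4504, -0.088, 0.2313]
eef_rot: [[-0.968, 0.252, 0.0], [0.252, 0.968, 0.0], [-0.0, 0.0, -1.0]]
wrist_force: [0.8, 1.3, 1.2]
gripper_width: 0.0001
finger_force: 0.0
```

Request:
carry_out(targets=[[0,0,0.15,0,0,0,0],[0,0,0.3,0,0,0,0],[0,0,0.45,0,0,0,0],[0,0,0.49,0,0,0,0],[0,0,0.49,0,0,0,0]])

```text
t: 2.1
eef_pos: [0.4492, -0.0856, 0.1324]
eef_rot: [[-0.968, 0.252, -0.003], [0.252, 0.968, 0.001], [0.003, -0.0, -1.0]]
wrist_force: [0.5, -0.2, 0.2]
gripper_width: -0.0004
finger_force: 0.0
```

```bash
cat >> h.py <<'E'
from scipy.optimize import least_squares
O=np.array([.527,-.143]); F=np.array([.968,-.252]); L=np.array([.252,.968])
def mf(p): d=np.asarray(p[:2])-O; return (np.array([d@F,d@L,p[2]])*1000).round(1)
def look(names=("top","scene"),save=None):
    s=r.state(); print("t",s["t"],"tcp",mf(s["eef_pos"]),"F",s["wrist_force"].round(1))
    for n in names:
        f=r.grab_frame(n); P=pts(f); h=cv2.cvtColor(f["pixels"],cv2.COLOR_BGR2HSV)
        if save: cv2.imwrite(f"pics/{save}_{n}.png",cv2.resize(f["pixels"][120:320,200:460],None,fx=3,fy=3)[:600,:780])
        b=((h[...,0]<6)|(h[...,0]>174))&(h[...,1]>120)&(abs(P[...,0]-.53)<.11)&(abs(P[...,1]+.145)<.11)&(P[...,2]>.125)&(P[...,2]<.18)
        z=P[b]
        if len(z)<15: print(n,"few",len(z)); continue
        c=least_squares(lambda c:np.linalg.norm(z-c,axis=1)-.018,np.median(z,0)-[0,0,.01],loss="soft_l1",f_scale=.002).x
        print(n,"ball",mf(c),len(z))
E
python3 -c "from h import *; look(save='a')"
```

```text
t 2.1 tcp [-89.8  36.  132.4] F [ 0.5 -0.2  0.2]
top few 0
scene ball [-37.2  34.7 142.4] 81
```

Request:
carry_out(targets=[[-0.05,0,0,0,0,0,0],[-0.09,0,0,0,0,0,0],[-0.12,0,0,0,0,0,0],[-0.15,0,0,0,0,0,0],[-0.18,0,0,0,0,0,0]])

```text
t: 2.7
eef_pos: [0.4852, -0.0949, 0.1333]
eef_rot: [[-0.968, 0.252, -0.001], [0.252, 0.968, 0.0], [0.001, 0.0, -1.0]]
wrist_force: [-3.2, 0.6, 1.0]
gripper_width: 0.0003
finger_force: 1.1
```

Request:
carry_out(targets=[[-0.03,0,0,0,0,0,0],[-0.05,0,0,0,0,0,0],[-0.08,0,0,0,0,0,0],[-0.1,0,0,0,0,0,0],[-0.1,0,0,0,0,0,0]])

```text
t: 3.2
eef_pos: [0.505, -0.1001, 0.1333]
eef_rot: [[-0.968, 0.252, 0.001], [0.252, 0.968, -0.0], [-0.001, -0.0, -1.0]]
wrist_force: [-0.7, 0.1, -0.5]
gripper_width: -0.0004
finger_force: 0.3
```

```bash
python3 -c "from h import *; look(save='b')"
```

```text
t 3.2 tcp [-32.1  36.  133.3] F [-0.7  0.1 -0.5]
top few 0
scene ball [ -4.2  36.  147. ] 46
```

Request:
carry_out(targets=[[-0.01,0,0,0,0,0,0],[-0.02,0,0,0,0,0,0],[-0.02,0,0,0,0,0,0],[0.06,0,0,0,0,0,0],[0.2,0,0,0,0,0,0]])

```text
t: 3.8
eef_pos: [0.467, -0.0901, 0.1335]
eef_rot: [[-0.968, 0.252, 0.002], [0.252, 0.968, -0.001], [-0.002, 0.0, -1.0]]
wrist_force: [-0.6, -0.4, -0.4]
gripper_width: -0.0
finger_force: 0.0
```

```bash
python3 -c "from h import *; look(save='c')"
```

```text
t 3.8 tcp [-71.5  36.1 133.5] F [-0.6 -0.4 -0.4]
top few 0
scene ball [ -0.7  35.5 146.7] 185
```

Request:
carry_out(targets=[[0,0.15,-0.02,0,0,0,0],[0,0.26,-0.02,0,0,0,0],[-0.15,0.26,-0.02,0,0,0,0],[-0.3,0.26,-0.02,0,0,0,0],[-0.36,0.26,-0.02,0,0,0,0]])

```text
t: 4.4
eef_pos: [0.5518, -0.058, 0.1378]
eef_rot: [[-0.968, 0.252, 0.003], [0.252, 0.968, -0.0], [-0.003, 0.0, -1.0]]
wrist_force: [0.4, -0.5, -0.2]
gripper_width: 0.0001
finger_force: 0.0
```

```bash
python3 -c "from h import *; look()"
```

```text
t 4.4 tcp [  2.6  88.5 137.8] F [ 0.4 -0.5 -0.2]
top ball [ -0.7  37.3 146.9] 58
scene ball [ -0.5  35.4 146.5] 205
```

Request:
carry_out(targets=[[0.01,-0.06,0,0,0,0,0],[0.01,-0.12,0,0,0,0,0],[0.01,-0.18,0,0,0,0,0],[0.01,-0.22,0,0,0,0,0],[0.01,-0.25,0,0,0,0,0]])

```text
t: 5.0
eef_pos: [0.5333, -0.1064, 0.1375]
eef_rot: [[-0.968, 0.253, 0.0], [0.253, 0.968, 0.0], [-0.0, 0.0, -1.0]]
wrist_force: [0.0, 3.1, 1.5]
gripper_width: -0.0001
finger_force: 0.9
```

```bash
python3 -c "from h import *; look()"
```

```text
t 5.0 tcp [ -3.1  37.  137.5] F [0.  3.1 1.5]
top few 14
scene ball [ -0.5   4.5 150.9] 220
```

Request:
carry_out(targets=[[-0.01,-0.04,0,0,0,0,0],[-0.01,-0.08,0,0,0,0,0],[-0.01,-0.12,0,0,0,0,0],[-0.01,-0.15,0,0,0,0,0],[-0.01,-0.17,0,0,0,0,0]])

```text
t: 5.6
eef_pos: [0.5269, -0.1395, 0.1371]
eef_rot: [[-0.968, 0.252, -0.0], [0.252, 0.968, 0.0], [0.0, -0.0, -1.0]]
wrist_force: [0.8, 1.6, -2.1]
gripper_width: -0.0002
finger_force: 0.8
```

```bash
python3 -c "from h import *; look()"
```

```text
t 5.6 tcp [ -0.9   3.4 137.1] F [ 0.8  1.6 -2.1]
top ball [  0.3 -25.4 150.5] 16
scene ball [ -0.8 -28.8 148.1] 231
```

Request:
carry_out(targets=[[0,-0.01,0,0,0,0,0],[0,-0.02,0,0,0,0,0],[0,-0.03,0,0,0,0,0],[0,-0.03,0,0,0,0,0],[0,0.12,0,0,0,0,0]])

```text
t: 6.2
eef_pos: [0.5331, -0.1175, 0.1374]
eef_rot: [[-0.967, 0.254, 0.0], [0.254, 0.967, -0.001], [-0.0, -0.001, -1.0]]
wrist_force: [0.8, -0.4, -0.6]
gripper_width: 0.0
finger_force: 0.0
```

```bash
python3 -c "from h import *; look(save='d')"
```

```text
t 6.2 tcp [ -0.6  26.2 137.4] F [ 0.8 -0.4 -0.6]
top ball [ -0.4 -32.5 147.1] 59
scene ball [ -0.8 -33.9 146.7] 225
```

View pics/d_scene.png

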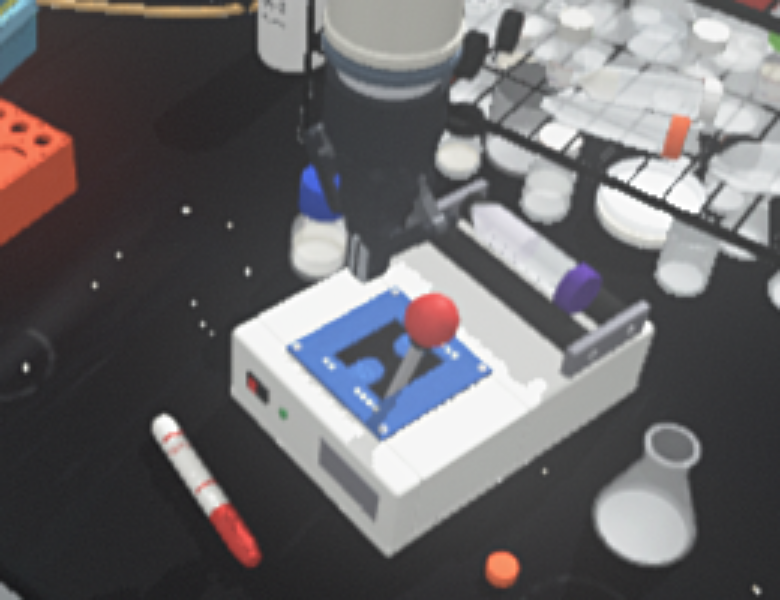

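The crop shows the lever upright on the right side of the cross channel (ball at (432,320)), the fingers clear of it, and the bystanders where they were.

Request:
carry_out(targets=[[0.15,0,0,0,0,0,0],[0.28,0,0.02,0,0,0,0],[0.28,-0.12,0.02,0,0,0,0],[0.28,-0.24,0.02,0,0,0,0],[0.28,-0.32,0.02,0,0,0,0]])

```text
t: 6.8
eef_pos: [0.4625, -0.1649, 0.1335]
eef_rot: [[-0.968, 0.251, 0.0], [0.251, 0.968, -0.001], [-0.0, -0.001, -1.0]]
wrist_force: [0.3, -0.6, -1.0]
gripper_width: -0.0
finger_force: 0.0
```

Request:
carry_out(targets=[[-0.05,0,0,0,0,0,0],[-0.1,0,0,0,0,0,0],[-0.15,0,0,0,0,0,0],[-0.19,0,0,0,0,0,0],[-0.23,0,0,0,0,0,0]])

```text
t: 7.3
eef_pos: [0.5082, -0.1747, 0.1331]
eef_rot: [[-0.968, 0.251, -0.001], [0.251, 0.968, 0.0], [0.001, 0.0, -1.0]]
wrist_force: [-1.3, 1.2, 0.9]
gripper_width: 0.0001
finger_force: 0.8
```

```bash
python3 -c "from h import *; look()"
```

```text
t 7.3 tcp [-10.2 -35.4 133.1] F [-1.3  1.2  0.9]
top few 0
scene ball [ 18.7 -33.9 145.4] 16
```

Request:
carry_out(targets=[[-0.03,0,0,0,0,0,0],[-0.06,0,0,0,0,0,0],[-0.09,0,0,0,0,0,0],[-0.11,0,0,0,0,0,0],[-0.12,0,0,0,0,0,0]])

```text
t: 7.9
eef_pos: [0.531, -0.1813, 0.1332]
eef_rot: [[-0.968, 0.252, -0.0], [0.252, 0.968, -0.0], [0.0, -0.0, -1.0]]
wrist_force: [-2.2, 0.5, -2.5]
gripper_width: 0.0001
finger_force: 0.9
```

```bash
python3 -c "from h import *; look()"
```

```text
t 7.9 tcp [ 13.5 -36.  133.2] F [-2.2  0.5 -2.5]
top few 0
scene ball [ 41.4 -32.1 141.5] 17
```

Ball is at about 42.5 mm, so 4 mm more in small steps, watching the force.

Request:
carry_out(targets=[[-0.01,0,0,0,0,0,0],[-0.01,0,0,0,0,0,0],[-0.02,0,0,0,0,0,0],[-0.02,0,0,0,0,0,0],[-0.02,0,0,0,0,0,0]])

```text
t: 8.5
eef_pos: [0.5347, -0.1822, 0.1333]
eef_rot: [[-0.968, 0.252, 0.0], [0.252, 0.968, -0.0], [-0.0, -0.0, -1.0]]
wrist_force: [-1.9, 0.0, -1.3]
gripper_width: 0.0
finger_force: 0.7
```

Request:
carry_out(targets=[[0.1,0,0,0,0,0,0],[0.3,0,0,0,0,0,0],[0.5,0,0,0,0,0,0],[0.6,0,0,0,0,0,0],[0.6,0,0,0,0,0,0]])

```text
t: 9.0
eef_pos: [0.4163, -0.1513, 0.1334]
eef_rot: [[-0.968, 0.252, -0.001], [0.252, 0.968, 0.0], [0.001, 0.0, -1.0]]
wrist_force: [-0.8, 1.3, 0.7]
gripper_width: -0.0004
finger_force: 0.0
```

```bash
python3 -c "from h import *; look(save='e')"
```

```text
t 9.0 tcp [-105.1  -35.9  133.4] F [-0.8  1.3  0.7]
top ball [ 45.4 -30.9 140. ] 122
scene ball [ 45.4 -32.4 139.6] 220
```

View pics/e_scene.png

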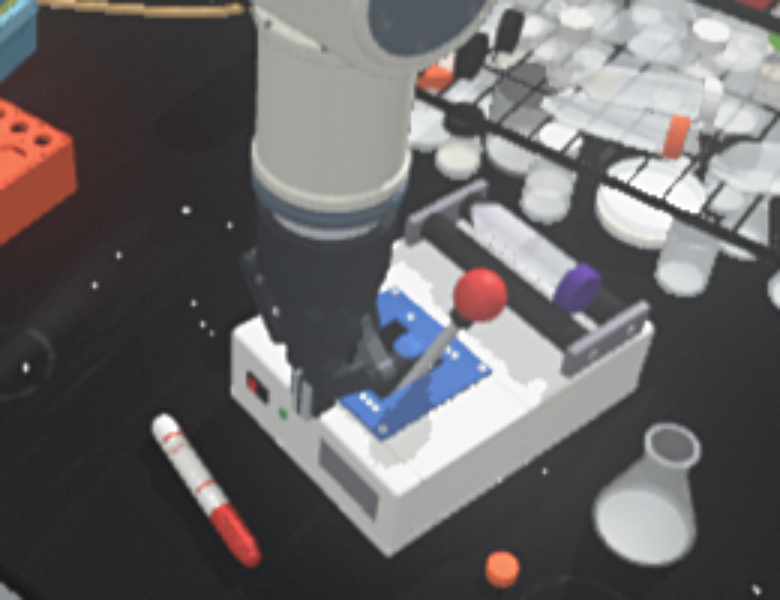

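The ball (480,295) is home in the far right slot, about 2–4 mm from slot3_home. The fingers are clear and the bystanders haven't moved.

```bash
python3 -c "from rig import r; print(r.sign_off())"
```

```text
the job is handed in; nothing more can be done
None
```

The mixer lever is in third gear: my last measurement put the ball about 2–4 mm from slot3_home. The fingers were clear of the lever, the bystanders looked unmoved, and I handed the job in at about 9 s; sign-off gave no verdict.

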